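# Count a worn handbrake lever up four clicks under the work lamp and hold it

### The arm

A 6-joint arm with a two-finger parallel gripper is mounted at the origin on the work surface. World frame = base frame: x ahead of the robot, y to its left, z up, the work surface at z = 0. Lengths are in m, angles in rad, forces in N, time in s.
With the tool pointing down it reaches from about 0.425 to 0.95 m from the base axis. Payload 3.5 kg.
Tool frame: the origin (TCP) lies midway between the tips of the shut fingers; the grasp point (between the pads) lies 19 mm behind it; z points along the fingers, y is the line along which they close (so a half turn about z gives the same grasp; the last joint's range is limited). The gripper opens to 85 mm and grips with 20 to 120 N. Pads are 22 mm wide; open, the fingers measure 114 mm over their backs; the gripper's body (76 mm by 85 mm) begins 54 mm behind the grasp point. The pads swing forward as they close: fully open they stand 13 mm farther back than shut.
Start: joints at [-1.275, 0.286, 1.577, -0, 1.279, -0.15], TCP at [0.291, -0.609, 0.202] pointing down, gripper open.
Joint ranges: [-2.77, 2.77], [-0.9, 2.22], [0.21, 2.48], [-1.53, 4.67], [0.24, 2.81], [-2.84, 2.84]. Speed limits (rad/s): [2.79, 2.79, 3.14, 3.14, 3.14, 3.14].

### API

Orientations are given as a unit quaternion [x, y, z, w].
In Python, from plant import ctrl gives the robot as it stands. The module is installed in compiled form; this text tells all that it offers.
- The arm moves only by the shell command python3 -m inch 'ROWS' [FORCE]. ROWS is JSON, a list of rows, each a list of 5 numbers: the closure, from 0 (fully open) to 1 (shut), then the shift along the tool's x, y, z in m, then the turn about the tool's z in degrees. A call has 1 to 5 rows; each row is the pose to reach, as a shift and turn from the pose commanded when the call began, along the tool's axes at that moment; what a row does not reach only later rows make up. A row lasts 1/12 s, in which the tool goes at most 41.7 mm and 7.16 degrees, less where a joint would pass 70% of its speed; a pose out of reach is approached as far as the arm can. A call with a gripper value outside its range is refused whole. The fingers move at their own pace and stop on an object; FORCE is the grip in N (left out, the last holds). Time passes only in rows, so rows that repeat a pose let the fingers close. It gives the time, the measured TCP pose, the force, the opening and the grip force at its end, in the units of the state.
- ctrl.get_state(): the state, without advancing time (a new reading comes with each control period).
- ctrl.read_camera(name): name is "scene" or "top" or "wrist"; returns a dict with "pixels" (480x640x3 uint8, red, green, blue), "depth" (480x640 float32, m along the optical axis (not along the pixel's ray), 0 where there is no reading), "fx", "fy", "cx", "cy" (pixels), "xyz" and "rotation" of the camera in the world; the wrist camera has in their place "mount" (4x4, takes a point from camera to tool coordinates, whose origin is the TCP and whose axes are the flange's). Camera axes: x right, y down, z forward; pixel columns grow to the right and rows downward; lengths in m; the calibration is good to about 2 mm. A picture is of the moment at which its call begins: read the wrist's pose just before it.
- ctrl.sign_off(): hands the job in; it is judged then, once.
Trained networks look in a picture, given as the dict that the camera call returned (one of the last four; its "shot" number tells which), for a name from the list of things; names that differ only in an ending like _2 or _b are one class to them, and where a whole thing is asked for, a point or a joint stands for the part that bears it (a point fixed in the world has none). Each returns a list of dicts, best first, with "score" (0 to 1); they miss things now and then, are a little off and sometimes report something else, mostly with a low value. They report only what shows in the picture. A call takes as long as a camera call.
- ctrl.spot_in(query, picture): "at" ([column, row] in pixels, amid what is visible of it).
- ctrl.tip_of(query, picture): "at" ([column, row] in pixels: a listed point, or the origin of a listed thing).
The state is a dict: "time": time; "qpos": joint angles; "dq": joint speeds; "joint_efforts": joint torques, N m; "eef_pos": TCP position; "tcp_rot": TCP orientation; "contact_force": force on the tool from outside, world axes, zero at the start; "wrist_torque": the same for the moment, N m; "opening": opening from 0.0 (shut) to 1.0 (fully open); "finger_force": force on a finger pad.
Only numpy, scipy, OpenCV 4.12 (cv2) and the standard library are available. Lean on these libraries where they do the work, as an engineer would, in place of code of your own. Each camera call takes 0.05 s, during which the arm holds its last target. There are 200 camera calls.

### The job

The ratchet of this worn handbrake lever is to be inspected: first turn and tilt the work lamp so that its beam points at the middle of the toothed quadrant, then lift the lever by its grip exactly four clicks up from rest, and not a fifth. The worn pawl clicks but no longer holds, so finish while still holding the lever up in the fourth notch, with the lamp still on the quadrant and the other parts on the bench left where they lie.

Things in the scene. Friction and masses are not known exactly. Their poses are not given: they have to be found in the camera images.
- handbrake: Fixed steel bench plate 170 x 120 x 8 mm with the bracket of a car handbrake lever bolted on. Origin on the bench directly below the lever's pivot; the lever points along -x, the pivot axis runs along y (so +y is the open side where quadrant and pawl are seen), z up
- quadrant (a point): middle of the toothed quadrant, an upright 6 mm steel plate fixed to the bracket, its row of rounded teeth on an arc of radius 78 mm about the pivot, from level with the pivot up to nearly above it; this point is 70 mm from the pivot, 63 mm towards the lever and 125 mm above the bench
- lever_pivot (a point): pivot of the lever, 95 mm above the bench. The feel of the lever: lifting at the middle of the grip takes about 9 N on average, rising to 11 to 15 N as the pawl climbs each tooth and falling to 3 to 7 N as it drops into the next notch; each such fall is one click
- lever_grip (a point): middle of the round black rubber grip at the lever's end: 30 mm diameter, 118 mm long (167 to 285 mm from the pivot), with nothing below or beside it. This point lies on the grip's axis 225 mm from the pivot, about 117 mm above the bench at rest, and rises about 22 mm for each click. Its x axis runs along the lever back to the pivot
- lever (a joint): angle of the lever, rad: 0 at rest on its stop (the lever then slopes 0.10 rad upward to the grip), grows as the grip goes up. The notches lie at about 0.1, 0.2, 0.3, 0.4 ... rad; between them the pawl rides over a tooth (crests near 0.05, 0.15, 0.25, 0.35 ...). Let go, the lever is sprung back to 0
- lamp: Round steel foot (110 mm across, 20 mm high) and post of an LED work lamp, fixed to the bench. Origin under the centre of the foot, on the swivel axis; x is the way the beam faces when lamp_turn is 0
- lamp_lens (a point): middle of the LED face of the lamp's flat black head (130 mm wide, 92 mm high, 36 mm deep, hung between the two arms of a U yoke 150 mm wide). x points out along the beam, y along the tilt axis, z up across the face. It lies 22 mm ahead of the tilt axis, which crosses the swivel axis 195 mm above the bench
- lamp_bar (a point): middle of the carrying bar over the lamp's head: a round bar of 13 mm diameter parallel to the tilt axis, free for about 90 mm between its legs, 40 mm above the head and 86 mm from the tilt axis (straight up from it when the head is level)
- lamp_turn (a joint): swivel of the lamp's yoke about the upright post, rad: grows counter-clockwise seen from above, range -1.6 to 1.6. Stays where it is left (friction 0.10 N m)
- lamp_head (a joint): tilt of the lamp's head in the yoke, rad: 0 with the beam level, positive tips the beam down (the bar then leans forward along the beam), range -0.7 to 0.9. Stays where it is left (friction 0.16 N m)
- piston: loose aluminium piston standing upright, 72 mm across, 62 mm high; to be left alone
- spanner: loose steel spanner 210 mm long lying flat; to be left alone
- bearing: loose steel bearing ring 72 mm across, 18 mm high, lying flat; to be left alone
- grease_tin: loose grey tin 68 mm across, 95 mm high; to be left alone

How it is judged:
By the outcome, as a careful person would: the job done as asked, in the order asked, and still so for the second after the job is handed in, while the arm keeps its last pose, push and grip.
It also fails if it takes over 61 s, if anything falls off the work surface, if the arm or the gripper's body presses on something with over 40 N, if the wrist force passes 120 N, or if a joint passes its speed limit or range.

## Working session

There is one attempt and no reset: what is moved stays moved. The work goes in short steps, Python scripts to look and compute and a shell command to move; the robot and the scene stay as the last step left them, time stands still between calls to the robot, and variables do not carry over. Pictures are saved under pics/ and viewed, at most 10 in all, crops included, and the job is handed in when it is done.

```bash
mkdir -p pics; cat > h.py <<'E'
import numpy as np, cv2
from plant import ctrl
from scipy.spatial.transform import Rotation as R
def cam(n):
    s=ctrl.get_state(); p=ctrl.read_camera(n)
    if 'mount' in p:
        T=np.eye(4);T[:3,:3]=R.from_quat(s['tcp_rot']).as_matrix();T[:3,3]=s['eef_pos']
        p['T']=T@np.array(p['mount'])
    else:
        T=np.eye(4);r=np.array(p['rotation'])
        T[:3,:3]=r if r.shape==(3,3) else R.from_quat(r).as_matrix();T[:3,3]=p['xyz'];p['T']=T
    return p
def ray(p,uv):
    d=p['T'][:3,:3]@np.array([(uv[0]-p['cx'])/p['fx'],(uv[1]-p['cy'])/p['fy'],1]);return p['T'][:3,3],d
def world(p,uv):
    c,r=int(round(uv[0])),int(round(uv[1]));z=p['depth'][max(r-1,0):r+2,max(c-1,0):c+2];z=z[z>0]
    if len(z)==0:return None
    o,d=ray(p,uv);return o+d*np.median(z)
def atz(p,uv,z):
    o,d=ray(p,uv);return o+d*(z-o[2])/d[2]
def proj(p,w):
    q=np.linalg.inv(p['T'])@np.append(w,1);return [p['cx']+p['fx']*q[0]/q[2],p['cy']+p['fy']*q[1]/q[2]]
def save(p,f):cv2.imwrite('pics/'+f,cv2.cvtColor(p['pixels'],cv2.COLOR_RGB2BGR))
E
python3 - <<'E'
from h import *
np.set_printoptions(precision=3,suppress=True)
for n in ['scene','top']:
    p=cam(n);save(p,n+'1.png');print(n,p['T'])
    for q in ['handbrake','quadrant','lever_pivot','lever_grip','lamp','lamp_lens','lamp_bar','piston','spanner','bearing','grease_tin']:
        for f in (ctrl.tip_of,ctrl.spot_in):
            try:r=f(q,p)[:1]
            except Exception as e: print(q,e);continue
            for x in r: print(q,f.__name__,round(x['score'],2),np.array(x['at']),world(p,x['at']))
print(ctrl.get_state())
E
```

```text
scene [[-0.069  0.69  -0.72   1.249]
 [ 0.998  0.036 -0.061  0.015]
 [-0.017 -0.723 -0.691  0.833]
 [ 0.     0.     0.     1.   ]]
handbrake call 0.97 [321.6 345. ] [ 0.725 -0.028  0.013]
handbrake call 0.93 [313.8 329.2] [ 0.684 -0.049  0.013]
quadrant call 0.91 [311.2 284.9] [ 0.657 -0.053  0.133]
quadrant call 0.68 [314.6 327.6] [ 0.681 -0.047  0.014]
lever_pivot call 0.89 [325.8 317.4] [ 0.721 -0.019  0.109]
lever_pivot call 0.94 [314.3 328.8] [ 0.684 -0.048  0.013]
lever_grip call 0.94 [288.  237.3] [ 0.512 -0.12   0.131]
lever_grip call 0.74 [296.6 257.3] [ 0.565 -0.095  0.12 ]
lamp call 0.87 [446.3 268. ] [0.487 0.272 0.02 ]
lamp call 0.87 [456.4 234.4] [0.55  0.252 0.193]
lamp_lens call 0.82 [455.4 204.6] [0.458 0.263 0.201]
lamp_lens call 0.66 [465.9 210.1] [0.525 0.266 0.241]
lamp_bar call 0.7 [476.4 185.1] [0.493 0.284 0.283]
lamp_bar call 0.78 [465.9 209.9] [0.525 0.266 0.241]
piston call 0.57 [447.9 355.3] [0.759 0.231 0.052]
piston call 0.66 [449.6 346.1] [0.745 0.234 0.064]
spanner call 0.73 [199.8 259.7] [ 0.481 -0.366  0.008]
spanner call 0.8 [198.3 265.6] [ 0.503 -0
[... 1271 characters left out ...]
374  0.007]
bearing call 0.92 [266.8 299.7] [0.397 0.067 0.   ]
bearing call 0.68 [271.5 292.4] [0.416 0.054 0.016]
grease_tin call 0.57 [446.2 204.9] [ 0.633 -0.379  0.094]
grease_tin call 0.91 [450.8 202.7] [ 0.638 -0.39   0.096]
{'time': 2.3, 'qpos': array([-1.275,  0.286,  1.577, -0.   ,  1.279, -0.15 ]), 'dq': array([-0.001, -0.   , -0.001,  0.001,  0.001, -0.002]), 'joint_efforts': array([ -0.   , -40.595, -29.293,  -0.   ,   0.001,  -0.   ]), 'eef_pos': array([ 0.291, -0.609,  0.202]), 'tcp_rot': array([ 0.975,  0.221, -0.   ,  0.   ]), 'contact_force': array([ 0.177,  0.917, -0.761]), 'wrist_torque': array([ 0.01 , -0.013,  0.009]), 'finger_force': 0.0, 'opening': 1.0016493458766635}
```

View pics/scene1.png

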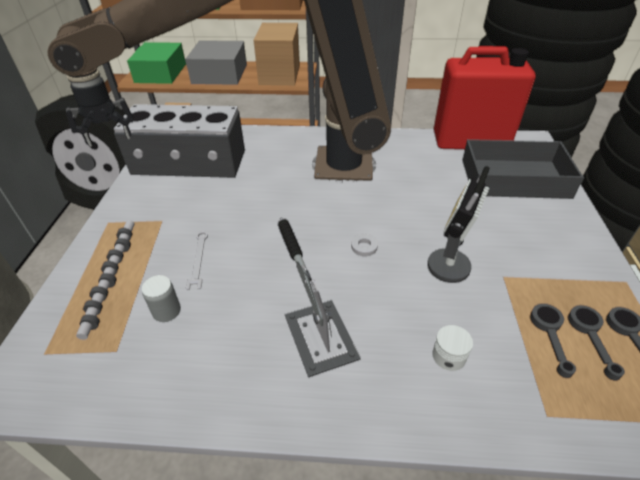

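View pics/top1.png

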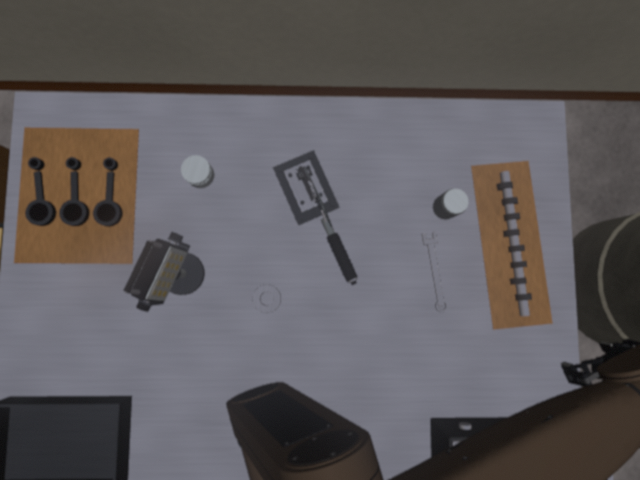

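The scene view shows the lever near (290,237)–(325,340), the lamp at (465,215) and the piston at (452,345). In the top view the lamp head is at (158,272), facing right and slightly down, and the lever runs from (305,170) to (350,280). The tool's x axis already lies along the lever. Next I measure the lamp's bar and face.

```bash
cat > lamp.py <<'E'
from h import *
np.set_printoptions(precision=3,suppress=True)
def cloud(p):
    v,u=np.mgrid[0:480,0:640];z=p['depth'];m=z>0
    c=np.stack([(u-p['cx'])/p['fx']*z,(v-p['cy'])/p['fy']*z,z],-1)[m]
    return c@p['T'][:3,:3].T+p['T'][:3,3],p['pixels'][m]
def run(names=('scene','top')):
    X=[]
    for n in names:
        x,c=cloud(cam(n));x0=x
        x=x[np.linalg.norm(x[:,:2]-[.468,.275],axis=1)<.15]
        foot=x[(x[:,2]>.014)&(x[:,2]<.026)&(np.linalg.norm(x[:,:2]-[.468,.275],axis=1)<.09)]
        if len(foot)>30:
            (cx,cy),r=cv2.minEnclosingCircle(foot[:,:2].astype(np.float32));print(n,'foot',cx,cy,r,len(foot))
        b=x[(x[:,2]>.262)&(x[:,2]<.31)];X.append(b)
        if len(b)>10:
            m=b.mean(0);e=np.linalg.svd(b-m,full_matrices=False);print(n,'bar',len(b),m,e[2][0],np.ptp((b-m)@e[2][0]),b[:,2].max())
        h=x[(x[:,2]>.13)&(x[:,2]<.255)]
        # RANSAC plane (face)
        rng=np.random.default_rng(0);best=(0,)
        for _ in range(500):
            t=h[rng.choice(len(h),3,False)];nn=np.cross(t[1]-t[0],t[2]-t[0]);l=np.linalg.norm(nn)
            if l<1e-5:continue
            nn/=l;k=np.abs((h-t[0])@nn)<.003
            if k.sum()>best[0]:best=(k.sum(),k)
        q=h[best[1]];m=q.mean(0);nn=np.linalg.svd(q-m,full_matrices=False)[2][2];print(n,'plane',len(h),len(q),m,nn)
E
python3 -c "import lamp;lamp.run()"
```

```text
scene foot 0.4665597975254059 0.2811260521411896 0.057227134704589844 933
scene bar 233 [0.485 0.293 0.282] [ 0.914 -0.401 -0.067] 0.11337212899753302 0.28850900988516437
scene plane 1509 395 [0.528 0.258 0.198] [ 0.879 -0.453  0.147]
top foot 0.4647578299045563 0.28212958574295044 0.05476559326052666 848
top bar 429 [0.471 0.297 0.283] [-0.92   0.392  0.014] 0.1130316648338722 0.2905560786568736
top plane 2432 1089 [0.458 0.266 0.209] [-0.376 -0.896  0.238]
```

```bash
python3 -m inch '[[0,0,0,-0.04,0],[0,0.03,-0.03,-0.08,0],[0,0.06,-0.05,-0.12,0],[0,0.09,-0.075,-0.15,0],[0,0.12,-0.10,-0.18,0]]'
```

```text
time: 2.82
eef_pos: [0.3421, -0.4968, 0.3568]
tcp_rot: [0.975, 0.221, 0.0, 0.001]
contact_force: [0.7, -0.4, 0.2]
opening: 1.001
finger_force: 0.0
```

```bash
cat > to.py <<'E'
import sys
from h import *
# to.py x y z yaw : shift and turn in the tool frame for a TCP target
a=[float(v) for v in sys.argv[1:]];s=ctrl.get_state();r=R.from_quat(s['tcp_rot'])
d=r.inv().apply(np.array(a[:3])-s['eef_pos']);x=r.apply([1,0,0]);yaw=np.degrees(np.arctan2(x[1],x[0]))
print('t',s['time'],'pos',s['eef_pos'].round(4),'yaw',yaw.round(1),'shift',d.round(4),'turn',round((yaw-a[3]+180)%360-180,1),'q',s['qpos'].round(2))
E
python3 -m inch '[[0,0.033,-0.021,0,5],[0,0.066,-0.042,0,10],[0,0.1,-0.062,0,15],[0,0.133,-0.083,0,20],[0,0.166,-0.104,0,24]]' >/dev/null
python3 -m inch '[[0,0.016,-0.038,0,5],[0,0.031,-0.075,0,10],[0,0.047,-0.113,0,15],[0,0.062,-0.15,0,20],[0,0.078,-0.188,0,25]]' >/dev/null
python3 -m inch '[[0,-0.018,-0.036,0,0],[0,-0.036,-0.072,0,0],[0,-0.053,-0.107,0,0],[0,-0.071,-0.143,0,0],[0,-0.089,-0.179,0,0]]'
python3 to.py .474 .301 .36 -23.3
```

```text
time: 4.07
eef_pos: [0.5088, 0.0593, 0.3552]
tcp_rot: [0.979, -0.203, 0.0, -0.0]
contact_force: [1.0, 0.1, -0.2]
opening: 0.999
finger_force: 0.0
t 4.0667 pos [0.5088 0.0593 0.3552] yaw -23.5 shift [-0.1282 -0.2078 -0.0048] turn -0.2 q [-0.08 -0.16  1.77  0.    1.53  1.9 ]
```

```bash

python3 -m inch '[[0,-0.021,-0.035,0,0],[0,-0.042,-0.069,0,0],[0,-0.064,-0.104,0,0],[0,-0.085,-0.139,0,0],[0,-0.107,-0.173,0,0]]' >/dev/null
python3 -m inch '[[0,-0.021,-0.034,0,0],[0,-0.021,-0.034,0,0]]'
python3 to.py .474 .301 .26 -23.3
python3 - <<'E'
from h import *
p=cam('wrist');save(p,'w1.png');print(p['T'].round(3))
for f in (ctrl.tip_of,ctrl.spot_in):
    for x in f('lamp_bar',p)[:1]:print(x['score'],x['at'],world(p,x['at']),atz(p,x['at'],.28))
E
```

```text
time: 4.65
eef_pos: [0.4722, 0.304, 0.3547]
tcp_rot: [0.98, -0.2, -0.001, -0.001]
contact_force: [-0.6, -0.2, -0.9]
opening: 1.005
finger_force: 0.0
t 4.65 pos [0.4722 0.304  0.3547] yaw -23.1 shift [0.0031 0.0023 0.0947] turn 0.2 q [ 0.39 -0.04  1.66  0.    1.52  2.36]
[[-0.393 -0.871 -0.294  0.548]
 [-0.92   0.372  0.128  0.272]
 [-0.002  0.321 -0.947  0.527]
 [ 0.     0.     0.     1.   ]]
0.85 [322.6, 240.2] [0.47292355 0.30003768 0.28610472] [0.47103187 0.30075936 0.28      ]
0.77 [334.7, 215.6] [0.4747885  0.2878489  0.24116635] [0.4846765  0.28563608 0.28      ]
```

View pics/w1.png

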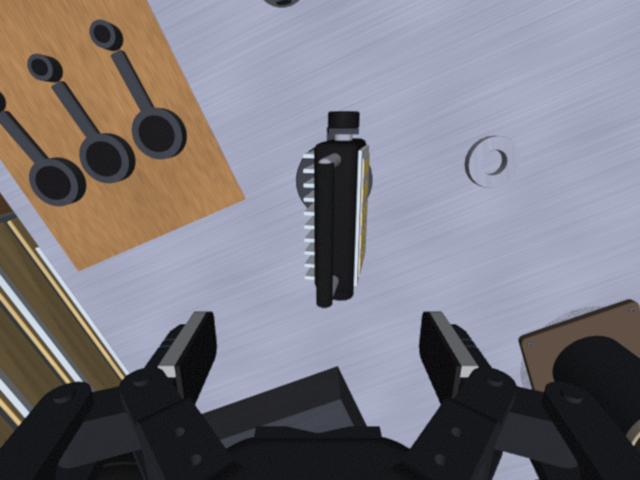

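The wrist view shows the bar upright at column 325, rows 160–305. It lies centred and aligned between the fingers (pads at 200 and 440). I descend and grip.

```bash

python3 -m inch '[[0,0.001,0.002,0.035,0],[0,0.002,0.002,0.07,0],[0,0.002,0.002,0.094,0],[0,0.002,0.002,0.094,0]]' 
python3 -m inch '[[1,0,0,0,0],[1,0,0,0,0],[1,0,0,0,0],[1,0,0,0,0],[1,0,0,0,0]]' 30
python3 -m inch '[[1,0,0,0,0],[1,0,0,0,0],[1,0,0,0,0]]' 30
```

```text
time: 5.13
eef_pos: [0.4727, 0.2927, 0.254]
tcp_rot: [0.979, -0.205, -0.005, 0.003]
contact_force: [-0.1, -0.2, -1.3]
opening: 1.002
finger_force: 0.0
time: 5.55
eef_pos: [0.4762, 0.2958, 0.263]
tcp_rot: [0.979, -0.203, 0.001, -0.001]
contact_force: [-0.9, -0.9, -0.2]
opening: 0.299
finger_force: 0.0
time: 5.8
eef_pos: [0.4754, 0.2957, 0.2612]
tcp_rot: [0.979, -0.203, 0.0, -0.0]
contact_force: [-0.3, 0.5, -0.4]
opening: -0.003
finger_force: 0.0
```

```bash
python3 - <<'E'
from h import *
p=cam('wrist');save(p,'w2.png')
s=ctrl.get_state();print(s['eef_pos'],s['opening'],s['finger_force'])
for x in ctrl.tip_of('lamp_bar',p)[:1]:print(x['score'],x['at'],world(p,x['at']))
E
python3 -c "import lamp;lamp.run()"
```

```text
[0.4753316  0.29570812 0.26104611] 0.004624729339980941 0.0
0.95 [309.5, 314.0] [0.48653552 0.29438759 0.31032159]
scene foot 0.4665134847164154 0.2816789448261261 0.05621988698840141 936
scene bar 231 [0.498 0.286 0.289] [ 0.818 -0.351 -0.456] 0.06929861962024964 0.3099606812560739
scene plane 1512 382 [0.528 0.259 0.197] [-0.927  0.339 -0.158]
top foot 0.46489235758781433 0.2821092903614044 0.05462156981229782 841
top bar 210 [0.494 0.287 0.283] [-0.927  0.367  0.073] 0.10717912255718899 0.3096926634114062
top plane 2204 1087 [0.459 0.265 0.208] [-0.374 -0.899  0.226]
```

View pics/w2.png

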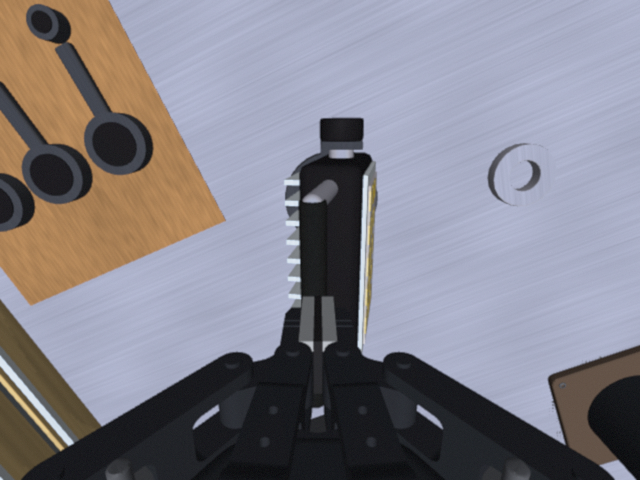

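The gripper reads fully shut. The view shows the pads meeting at (320,310) and the bar running up the picture at column 313, and it is unclear whether the bar lies in front of the tips. I check the depth before acting.

```bash
python3 - <<'E'
from h import *
np.set_printoptions(precision=3,suppress=True)
p=cam('wrist');s=ctrl.get_state();print('TCP px',proj(p,s['eef_pos']),'bar px',proj(p,[.4735,.3,.2785]),'grasp',proj(p,s['eef_pos']+[0,0,.019]))
for uv in [(313,215),(313,250),(313,280),(308,305),(320,305),(330,305),(318,330),(318,370),(318,400),(340,250)]:print(uv,world(p,uv))
t=cam('top');print('top TCP',proj(t,s['eef_pos']))
c=t['pixels'][225:325,95:215];cv2.imwrite('pics/t2.png',cv2.resize(c[:,:,::-1],None,fx=6,fy=6,interpolation=cv2.INTER_CUBIC))
E
```

```text
TCP px [np.float64(317.74307160602064), np.float64(284.8570079365813)] bar px [np.float64(311.07387081408183), np.float64(306.76124769056923)] grasp [np.float64(317.78486105435087), np.float64(301.89959089818535)]
(313, 215) [0.517 0.28  0.286]
(313, 250) [0.502 0.286 0.286]
(313, 280) [0.489 0.292 0.286]
(308, 305) [0.487 0.295 0.303]
(320, 305) [0.485 0.291 0.302]
(330, 305) [0.483 0.287 0.303]
(318, 330) [0.485 0.291 0.321]
(318, 370) [0.474 0.296 0.328]
(318, 400) [0.427 0.317 0.286]
(340, 250) [0.482 0.279 0.242]
top TCP [np.float64(143.2602750896523), np.float64(264.1915111611973)]
```

View pics/t2.png

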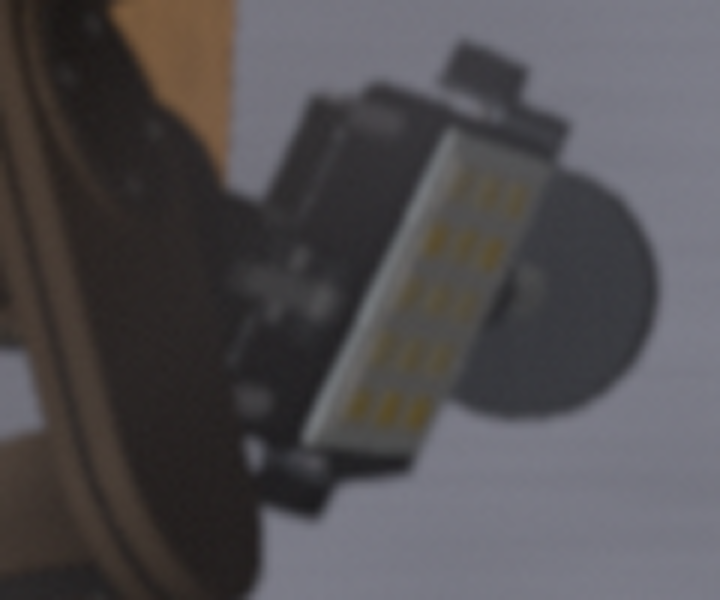

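```bash
python3 - <<'E'
import cv2
a=cv2.imread('pics/w2.png');cv2.imwrite('pics/w2c.png',cv2.convertScaleAbs(cv2.resize(a[170:420,250:400],None,fx=4,fy=2.4*1,interpolation=cv2.INTER_CUBIC),alpha=2.2,beta=20))
E
```

```text
(no output)
```

View pics/w2c.png

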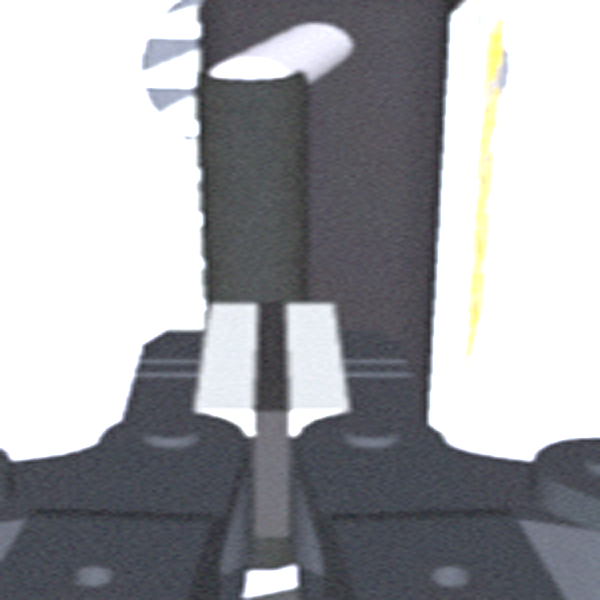

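```bash
python3 - <<'E'
from h import *
np.set_printoptions(precision=3,suppress=True)
p=cam('wrist');s=ctrl.get_state();p['T']=np.array(p['mount']);print(p['mount'],s['opening'],s['finger_force'])
for q in [(11,0,0),(-11,0,0),(11,0,-19),(11,0,-30),(11,0,-38),(11,42,-13),(11,42,-30),(11,42,-45)]:print(q,proj(p,np.array(q)/1000))
for uv in [(306,300),(306,320),(306,340),(332,300),(332,340),(290,330),(318,340)]:print(uv,p['depth'][uv[1],uv[0]],world(p,uv))
E
```

```text
[[-0.001 -0.948 -0.319  0.082]
 [ 1.    -0.001 -0.    -0.   ]
 [-0.    -0.319  0.948 -0.172]
 [ 0.     0.     0.     1.   ]] 0.0017262695852215616 0.0
(11, 0, 0) [np.float64(317.6812048883723), np.float64(265.66323971728286)]
(-11, 0, 0) [np.float64(317.7330887898635), np.float64(303.3411906991995)]
(11, 0, -19) [np.float64(317.7120472691778), np.float64(280.9994950490995)]
(11, 0, -30) [np.float64(317.73312716249046), np.float64(291.48139099123455)]
(11, 0, -38) [np.float64(317.7502996359724), np.float64(300.0203374382678)]
(11, 42, -13) [np.float64(403.92735532227584), np.float64(275.6896390987433)]
(11, 42, -30) [np.float64(412.78103280157626), np.float64(291.3468643231612)]
(11, 42, -45) [np.float64(422.24695251960685), np.float64(308.08680513622704)]
(306, 300) 0.15052144 [ 0.01  -0.005 -0.037]
(306, 320) 0.13542978 [ 0.011 -0.004 -0.053]
(306, 340) 0.0 [ 0.011 -0.004 -0.067]
(332, 300) 0.15019561 [ 0.011  0.006 -0.038]
(332, 340) 0.12301672 [ 0.011  0.005 -0.067]
(290, 330) 0.1361713 [ 0.007 -0.011 -0.054]
(318, 340) 0.12288044 [ 0.011  0.    -0.067]
```

The depth shows the visible fingertips about 34 mm behind the reported TCP. Wrist, scene and top views all agree on the bar's position, so the fingers closed 9 mm above it. From here I count the grasp point as about 53 mm behind the reported TCP. Next I open, go lower and grip again.

```bash

python3 -m inch '[[0,0,0,0,0],[0,0,0,0,0],[0,0,0,0,0],[0,0,0,0,0],[0,0,0,0,0]]' 30 >/dev/null
python3 -m inch '[[0,0,0,0,0],[0,0,0,0,0],[0,0,0,0,0]]' 
python3 to.py .4735 .3003 .227 -23.3
```

```text
time: 6.82
eef_pos: [0.4753, 0.2956, 0.2609]
tcp_rot: [0.979, -0.203, -0.0, -0.0]
contact_force: [-0.0, -0.6, 0.2]
opening: 0.998
finger_force: 0.0
t 6.8167 pos [0.4753 0.2956 0.2609] yaw -23.5 shift [-0.0035 -0.0035  0.0339] turn -0.2 q [ 0.38 -0.01  1.8   0.    1.35  2.36]
```

```bash

python3 -m inch '[[0,-0.003,-0.004,0.017,0],[0,-0.003,-0.004,0.034,0],[0,-0.003,-0.004,0.034,0]]' 
python3 -m inch '[[1,0,0,0,0],[1,0,0,0,0],[1,0,0,0,0],[1,0,0,0,0],[1,0,0,0,0]]' 30
python3 -m inch '[[1,0,0,0,0],[1,0,0,0,0],[1,0,0,0,0]]' 30
```

```text
time: 7.07
eef_pos: [0.4722, 0.2998, 0.2231]
tcp_rot: [0.979, -0.203, -0.003, 0.002]
contact_force: [-1.4, -0.1, -0.6]
opening: 0.996
finger_force: 0.0
time: 7.48
eef_pos: [0.4747, 0.3006, 0.228]
tcp_rot: [0.979, -0.203, 0.001, -0.0]
contact_force: [-0.1, -0.2, 0.6]
opening: 0.297
finger_force: 0.0
time: 7.73
eef_pos: [0.4744, 0.3003, 0.2276]
tcp_rot: [0.979, -0.203, 0.0, 0.0]
contact_force: [-0.2, -1.7, 2.2]
opening: 0.139
finger_force: 29.2
```

```bash
python3 - <<'E'
import numpy as np
def P(k):
    psi=np.radians(-113+5.3*k);t=-.24+.042*k;r=.086*np.sin(t);return np.array([r*np.cos(psi),r*np.sin(psi),.086*np.cos(t)])
for a in (0,5):
    y=np.radians(-23.4+5.3*a);M=np.array([[np.cos(y),np.sin(y),0],[np.sin(y),-np.cos(y),0],[0,0,-1]])
    for k in range(a+1,a+6):print(k,(M@(P(k)-P(a))*1000).round(1),-5.3*(k-a))
E
```

```text
1 [-1.5  3.6 -0.8] -5.3
2 [-2.4  7.3 -1.4] -10.6
3 [-2.6 11.1 -1.9] -15.899999999999999
4 [-2.1 14.7 -2.2] -21.2
5 [-1.  18.1 -2.4] -26.5
6 [ 0.1  3.6 -0. ] -5.3
7 [0.9 7.1 0.1] -10.6
8 [ 2.3 10.5  0.4] -15.899999999999999
9 [ 4.4 13.6  0.8] -21.2
10 [ 7.  16.3  1.4] -26.5
```

```bash

python3 -m inch '[[1,-0.0015,0.0035,-0.001,-5.3],[1,-0.0025,0.0075,-0.0015,-10.6],[1,-0.0025,0.011,-0.002,-15.9],[1,-0.002,0.0145,-0.002,-21.2],[1,-0.001,0.018,-0.0025,-26.5]]'
python3 -m inch '[[1,0,0.0035,0,-5.3],[1,0.001,0.007,0,-10.6],[1,0.0025,0.0105,0.0005,-15.9],[1,0.0045,0.0135,0.001,-21.2],[1,0.007,0.0165,0.0015,-26.5]]'
python3 -m inch '[[1,0,0,0,0],[1,0,0,0,0]]'
python3 -c "import lamp;lamp.run()"; python3 to.py .473 .2683 .23 30; python3 - <<'E'
from h import *
p=cam('top');print([world(p,x['at']) for x in ctrl.tip_of('lamp_lens',p)[:1]])
E
```

```text
time: 8.15
eef_pos: [0.467, 0.2868, 0.2307]
tcp_rot: [1.0, 0.028, 0.002, -0.003]
contact_force: [2.8, 5.5, 2.3]
opening: 0.135
finger_force: 29.8
time: 8.57
eef_pos: [0.4743, 0.2705, 0.2307]
tcp_rot: [0.966, 0.257, 0.002, -0.003]
contact_force: [-2.7, 3.9, 5.5]
opening: 0.14
finger_force: 29.3
time: 8.73
eef_pos: [0.4749, 0.2699, 0.2303]
tcp_rot: [0.967, 0.255, 0.002, -0.002]
contact_force: [-0.5, 2.4, 5.6]
opening: 0.143
finger_force: 29.9
scene foot 0.4674340784549713 0.28063952922821045 0.05598342418670654 973
scene bar 467 [0.488 0.272 0.286] [ 0.841  0.541 -0.006] 0.11223419458851946 0.3098832963552852
scene plane 2305 1035 [0.484 0.268 0.197] [ 0.502 -0.85  -0.156]
top foot 0.46689432859420776 0.2785821557044983 0.05418930575251579 776
top bar 208 [0.449 0.252 0.285] [-0.957 -0.255 -0.136] 0.06316739051833967 0.30946413618642665
top plane 871 325 [0.451 0.26  0.238] [-0.136  0.299 -0.945]
t 8.8333 pos [0.4749 0.2699 0.2303] yaw 29.5 shift [-0.0025  0.0004  0.0003] turn -0.5 q [ 0.33 -0.02  1.87  0.    1.29  1.38]
[]
```

```bash
python3 - <<'E'
from h import *
from lamp import cloud
for n in ('scene','top'):
    p=cam(n)
    for q in ('quadrant','lever_pivot','lever_grip'):
        for x in ctrl.tip_of(q,p)[:1]:print(n,q,round(x['score'],2),world(p,x['at']),atz(p,x['at'],{'quadrant':.125,'lever_pivot':.095,'lever_grip':.117}[q]))
    X,c=cloud(p);g=X[(X[:,2]>.09)&(X[:,2]<.15)&(np.linalg.norm(X[:,:2]-[.51,-.12],axis=1)<.06)]
    m=g.mean(0);print(n,'grip',len(g),m,np.linalg.svd(g-m,full_matrices=False)[2][0])
    k=X[(X[:,2]>.11)&(X[:,2]<.2)&(np.linalg.norm(X[:,:2]-[.66,-.05],axis=1)<.05)];print('quad cloud',len(k),k.mean(0),np.median(k,0))
    pl=X[(X[:,2]>.004)&(X[:,2]<.014)&(np.linalg.norm(X[:,:2]-[.7,-.03],axis=1)<.14)]
    r=cv2.minAreaRect((pl[:,:2]*1000).astype(np.float32));print('plate',r)
E
```

```text
scene quadrant 0.83 [ 0.667 -0.048  0.136] [ 0.657 -0.049  0.125]
scene lever_pivot 0.84 [ 0.718 -0.033  0.102] [ 0.713 -0.034  0.095]
scene lever_grip 0.96 [ 0.509 -0.119  0.132] [ 0.493 -0.122  0.117]
scene grip 526 [ 0.514 -0.117  0.128] [ 0.905  0.409 -0.121]
quad cloud 381 [ 0.667 -0.05   0.132] [ 0.671 -0.049  0.133]
plate ((708.1575317382812, -27.3916015625), (261.06201171875, 267.0112609863281), 0.5877753496170044)
top quadrant 0.85 [ 0.661 -0.042  0.051] [ 0.647 -0.041  0.125]
top lever_pivot 0.65 [ 0.698 -0.031  0.132] [ 0.707 -0.031  0.095]
top lever_grip 0.89 [ 0.509 -0.12   0.131] [ 0.51  -0.121  0.117]
top grip 626 [ 0.506 -0.115  0.129] [-0.907 -0.409  0.103]
quad cloud 239 [ 0.656 -0.051  0.134] [ 0.654 -0.051  0.135]
plate ((698.8952026367188, -30.125579833984375), (274.7418518066406, 267.30657958984375), 18.035810470581055)
```

```bash
python3 -m inch '[[1,-0.0005,0.001,0,0],[1,-0.001,0.002,0.0005,0.5],[1,-0.001,0.002,0.0005,0.5]]'; python3 -c "import lamp;lamp.run(('scene',))"
```

```text
time: 9.58
eef_pos: [0.4757, 0.2682, 0.23]
tcp_rot: [0.968, 0.25, 0.003, -0.002]
contact_force: [1.0, 5.7, 5.8]
opening: 0.138
finger_force: 29.9
scene foot 0.4678395390510559 0.2815648913383484 0.05551199987530708 964
scene bar 469 [0.49  0.27  0.286] [ 0.828  0.556 -0.077] 0.1130016561091148 0.3099562335951562
scene plane 2260 976 [0.485 0.269 0.195] [ 0.49  -0.85  -0.192]
```

```bash

python3 -m inch '[[0.6,0,0,0,0],[0.6,0,0,0,0],[0,0,0,0,0],[0,0,0,0,0],[0,0,0,0,0]]' >/dev/null
python3 -m inch '[[0,0,0,0,0],[0,0,0,0,0],[0,0,0,-0.04,0],[0,0,0,-0.08,0],[0,0,0,-0.1,0]]'
python3 -c "import lamp;lamp.run(('scene','scene'))"; python3 to.py .5095 -.121 .25 24.4
```

```text
time: 10.47
eef_pos: [0.4752, 0.2664, 0.3324]
tcp_rot: [0.968, 0.251, 0.003, -0.0]
contact_force: [0.4, 0.0, 0.8]
opening: 1.004
finger_force: 0.0
scene foot 0.46719834208488464 0.28108251094818115 0.05617455765604973 974
scene bar 321 [0.482 0.267 0.281] [ 0.871  0.491 -0.019] 0.11103371317077351 0.28825477941383504
scene plane 2347 983 [0.482 0.267 0.195] [ 0.48  -0.854 -0.201]
scene foot 0.46757885813713074 0.2827737629413605 0.056851375848054886 968
scene bar 320 [0.482 0.267 0.281] [ 0.873  0.488 -0.011] 0.1132200655731642 0.2882052645159807
scene plane 2347 982 [0.48  0.266 0.195] [ 0.468 -0.864 -0.187]
t 10.5667 pos [0.4762 0.2667 0.3336] yaw 29.0 shift [-0.16    0.355   0.0827] turn 4.6 q [ 0.32 -0.08  1.74 -0.    1.47  1.39]
```

```bash

python3 -m inch '[[0,-0.016,0.0355,0,0],[0,-0.032,0.071,0,0],[0,-0.048,0.1065,0,0],[0,-0.064,0.142,0,0],[0,-0.08,0.1775,0,0]]' >/dev/null
python3 -m inch '[[0,-0.016,0.0355,0,1],[0,-0.032,0.071,0,2],[0,-0.048,0.1065,0,3],[0,-0.064,0.142,0,4],[0,-0.08,0.1775,0,4.6]]' >/dev/null
python3 -m inch '[[0,0,0,0,0],[0,0,0,0,0]]'
cat > look.py <<'E'
from h import *
from lamp import cloud
np.set_printoptions(precision=4,suppress=True)
p=cam('wrist');save(p,'w3.png')
for q,z in (('quadrant',.125),('lever_pivot',.095),('lever_grip',.117)):
    for x in ctrl.tip_of(q,p)[:1]:print(q,round(x['score'],2),np.round(x['at']),world(p,x['at']),atz(p,x['at'],z))
X,c=cloud(p);g=X[(X[:,2]>.09)&(X[:,2]<.15)&(np.linalg.norm(X[:,:2]-[.51,-.12],axis=1)<.06)]
m=g.mean(0);print('grip',len(g),m,np.linalg.svd(g-m,full_matrices=False)[2][0])
k=X[(X[:,2]>.09)&(X[:,2]<.2)&(np.linalg.norm(X[:,:2]-[.656,-.05],axis=1)<.03)];m=k.mean(0);print('quad',len(k),m,np.linalg.svd((k-m)[:,:2],full_matrices=False)[2][0])
N=[]
for i in range(3):
    x,c=cloud(cam('scene'));h=x[(np.linalg.norm(x-[.48,.266,.195],axis=1)<.07)]
    n=np.array([.474,-.859,-.194]);o=np.array([.4665,.2815,.195])+.022*n
    for t in (.012,.006,.004,.003,.003,.003):
        q=h[np.abs((h-o)@n)<t];o=q.mean(0);v=np.linalg.svd(q-o,full_matrices=False)[2][2];n=v*np.sign(v@n)
    N.append(n);print('face',len(q),o,n,'yaw',np.degrees(np.arctan2(n[1],n[0])),'tilt',-np.arcsin(n[2]))
E
python3 look.py;python3 to.py .5095 -.121 .25 24.4
```

```text
time: 11.57
eef_pos: [0.5059, -0.1236, 0.3255]
tcp_rot: [0.978, 0.21, -0.001, -0.001]
contact_force: [0.9, 0.3, 0.1]
opening: 1.002
finger_force: 0.0
quadrant 0.67 [306.  29.] [ 0.6708 -0.0342  0.0132] [ 0.6501 -0.0471  0.125 ]
lever_grip 0.92 [315. 202.] [ 0.5075 -0.1192  0.1325] [ 0.5044 -0.1205  0.117 ]
grip 3102 [ 0.5091 -0.1152  0.1294] [-0.9084 -0.4044  0.1066]
quad 773 [ 0.6507 -0.055   0.1362] [-0.9208 -0.39  ]
face 902 [0.4822 0.266  0.1979] [ 0.479  -0.8569 -0.1903] yaw -60.79533321673889 tilt 0.19146623406898708
face 901 [0.4818 0.2658 0.198 ] [ 0.477  -0.8585 -0.1882] yaw -60.9418873541607 tilt 0.18937583108487968
face 921 [0.4821 0.2661 0.1981] [ 0.4792 -0.8571 -0.1891] yaw -60.79016319857203 tilt 0.19025018790328874
t 11.9167 pos [ 0.5066 -0.1208  0.3275] yaw 24.6 shift [0.0025 0.0014 0.0775] turn 0.2 q [-0.43 -0.13  1.79  0.    1.48  0.71]
```

View pics/w3.png

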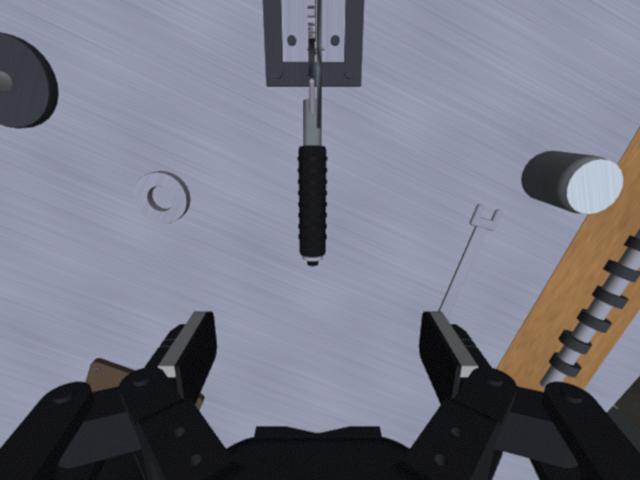

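The wrist view shows the grip at column 313, rows 147–255, parallel to the tool axis. The bearing at (165,197) and the spanner tip at (485,215) are clear of the fingers. The beam passes within about 4 mm of the quadrant point. I go down to the grip.

```bash

python3 -m inch '[[0,0.002,-0.003,0.04,0],[0,0.003,-0.003,0.08,0],[0,0.003,-0.003,0.12,0],[0,0.003,-0.003,0.16,0],[0,0.003,-0.003,0.19,0]]'
python3 -m inch '[[0,0,0,0.03,0],[0,0,0,0.06,0],[0,0,0,0.075,0],[0,0,0,0.075,0]]'
python3 -m inch '[[1,0,0,0,0],[1,0,0,0,0],[1,0,0,0,0],[1,0,0,0,0],[1,0,0,0,0]]' 60
python3 -m inch '[[1,0,0,0,0],[1,0,0,0,0],[1,0,0,0,0]]' 60
python3 to.py .5095 -.121 .063 24.4
```

```text
time: 12.33
eef_pos: [0.5066, -0.1164, 0.1342]
tcp_rot: [0.977, 0.212, -0.001, -0.001]
contact_force: [0.3, -0.3, 0.1]
opening: 1.002
finger_force: 0.0
time: 12.67
eef_pos: [0.5048, -0.1158, 0.0581]
tcp_rot: [0.977, 0.212, -0.004, -0.003]
contact_force: [-1.1, 0.2, 0.2]
opening: 0.998
finger_force: 0.0
time: 13.08
eef_pos: [0.5079, -0.1156, 0.0644]
tcp_rot: [0.978, 0.211, -0.0, -0.003]
contact_force: [-6.9, 8.3, 12.5]
opening: 0.336
finger_force: 58.2
time: 13.33
eef_pos: [0.5078, -0.1156, 0.0645]
tcp_rot: [0.978, 0.211, -0.0, -0.003]
contact_force: [-4.8, 8.0, 9.7]
opening: 0.334
finger_force: 58.4
t 13.3333 pos [ 0.5078 -0.1156  0.0645] yaw 24.3 shift [-0.0007  0.0056  0.0015] turn -0.1 q [-0.42  0.11  2.05  0.01  0.98  0.72]
```

```bash

python3 -m inch '[[1,0.0005,-0.002,-0.004,0],[1,0.001,-0.002,-0.008,0],[1,0.0015,-0.002,-0.011,0],[1,0.0015,-0.002,-0.011,0]]' 70
python3 -m inch '[[1,0.001,0,-0.0055,0],[1,0.002,0,-0.011,0],[1,0.002,0,-0.011,0],[1,0.002,0,-0.011,0]]'
python3 -c "import look" | grep -E 'grip'
```

```text
time: 13.67
eef_pos: [0.5086, -0.1154, 0.072]
tcp_rot: [0.977, 0.211, 0.001, 0.0]
contact_force: [8.4, -1.6, -13.7]
opening: 0.331
finger_force: 70.3
time: 14.0
eef_pos: [0.5101, -0.1148, 0.0836]
tcp_rot: [0.977, 0.212, -0.0, 0.0]
contact_force: [5.9, -0.4, -9.8]
opening: 0.332
finger_force: 70.7
lever_grip 0.88 [317. 354.] [ 0.5146 -0.1121  0.1502] [ 0.4927 -0.1219  0.117 ]
grip 16815 [ 0.5305 -0.1053  0.1421] [-0.9086 -0.4     0.12  ]look.py:9: RuntimeWarning: Mean of empty slice.
  k=X[(X[:,2]>.09)&(X[:,2]<.2)&(np.linalg.norm(X[:,:2]-[.656,-.05],axis=1)<.03)];m=k.mean(0);print('quad',len(k),m,np.linalg.svd((k-m)[:,:2],full_matrices=False)[2][0])
  ret = um.true_divide(
Traceback (most recent call last):
  File "look.py", line 9, in <module>
    k=X[(X[:,2]>.09)&(X[:,2]<.2)&(np.linalg.norm(X[:,:2]-[.656,-.05],axis=1)<.03)];m=k.mean(0);print('quad',len(k),m,np.linalg.svd((k-m)[:,:2],full_matrices=False)[2][0])
                                                                                                                     ~~~~~~~~~~~~~~~~~~~~~~~~~~~~~~~~~~~~~~~~~~~~~~~~~^^^
IndexError: index 0 is out of bounds for axis 0 with size 0
```

```bash

g(){ grep -E 'eef|contact|finger'|tr '\n' ' ';echo; }
python3 -m inch '[[1,0.0005,0,-0.003,0],[1,0.0005,0,-0.003,0]]' |g
python3 -m inch '[[1,0.0005,0,-0.003,0],[1,0.0005,0,-0.003,0]]' |g
python3 -m inch '[[1,0.0005,0,-0.003,0],[1,0.0005,0,-0.003,0]]' |g
python3 -m inch '[[1,0.0005,0,-0.003,0],[1,0.0005,0,-0.003,0]]' |g
python3 -m inch '[[1,0.001,0,-0.004,0],[1,0.001,0,-0.004,0]]' |g
python3 -m inch '[[1,0.001,0,-0.004,0],[1,0.001,0,-0.004,0]]' |g
python3 -m inch '[[1,0.001,0,-0.004,0],[1,0.001,0,-0.004,0]]' |g
```

```text
eef_pos: [0.5106, -0.1146, 0.0864] contact_force: [4.9, -1.4, -10.6] finger_force: 70.3 
eef_pos: [0.511, -0.1144, 0.089] contact_force: [7.5, -1.6, -13.9] finger_force: 70.1 
eef_pos: [0.5111, -0.1144, 0.0912] contact_force: [6.7, -2.7, -16.7] finger_force: 70.4 
eef_pos: [0.5118, -0.1141, 0.0943] contact_force: [7.7, -2.2, -14.4] finger_force: 70.7 
eef_pos: [0.5125, -0.1138, 0.0988] contact_force: [4.3, -1.4, -12.5] finger_force: 70.9 
eef_pos: [0.5134, -0.1133, 0.1034] contact_force: [3.5, -1.0, -10.8] finger_force: 71.1 
eef_pos: [0.5144, -0.1128, 0.108] contact_force: [2.6, -1.4, -8.2] finger_force: 71.1
```

```bash

g(){ grep -E 'eef|contact|finger'|tr '\n' ' ';echo; }
python3 -m inch '[[1,0.001,0,-0.004,0],[1,0.001,0,-0.004,0]]' |g
python3 -m inch '[[1,0.0015,0,-0.004,0],[1,0.0015,0,-0.004,0]]' |g
python3 -m inch '[[1,0.0015,0,-0.004,0],[1,0.0015,0,-0.004,0]]' |g
python3 -m inch '[[1,0.0015,0,-0.004,0],[1,0.0015,0,-0.004,0]]' |g
python3 -m inch '[[1,0.0015,0,-0.004,0],[1,0.0015,0,-0.004,0]]' |g
python3 - <<'E'
from h import *
from lamp import cloud
x,c=cloud(cam('scene'));dr=np.array([-.911,-.411]);r=x[:,:2]-[.714,-.030];u=r@dr;v=r@[-dr[1],dr[0]]
k=(u>.13)&(u<.16)&(abs(v)<.03)&(x[:,2]>.1);h=(u>.21)&(u<.3)&(abs(v)<.03)&(x[:,2]>.1)
print(k.sum(),np.c_[u,v,x[:,2]][k].mean(0),h.sum())
m=(u>.08)&(u<.165)&(abs(v)<.02)&(x[:,2]>.1);print(m.sum(),np.arctan(np.polyfit(u[m],x[m,2],1)[0]))
E
```

```text
eef_pos: [0.5153, -0.1125, 0.1114] contact_force: [4.5, -2.2, -13.7] finger_force: 70.7 
eef_pos: [0.5161, -0.112, 0.1147] contact_force: [5.6, -4.7, -16.5] finger_force: 70.5 
eef_pos: [0.5172, -0.1115, 0.1189] contact_force: [2.9, -4.7, -13.0] finger_force: 70.7 
eef_pos: [0.5187, -0.1109, 0.1233] contact_force: [3.6, -3.8, -12.0] finger_force: 71.0 
eef_pos: [0.5205, -0.1101, 0.1282] contact_force: [1.1, -3.3, -7.9] finger_force: 71.4 
557 [ 0.15  -0.013  0.345] 992
689 1.2639347477819396
```

```bash

g(){ grep -E 'eef|contact|finger'|tr '\n' ' ';echo; }
python3 -m inch '[[1,0.0015,0,-0.004,0],[1,0.0015,0,-0.004,0]]' |g
python3 -m inch '[[1,0.002,0,-0.004,0],[1,0.002,0,-0.004,0]]' |g
python3 -m inch '[[1,0.002,0,-0.004,0],[1,0.002,0,-0.004,0]]' |g
python3 -m inch '[[1,0.002,0,-0.004,0],[1,0.002,0,-0.004,0]]' |g
python3 -m inch '[[1,0.001,0,-0.002,0],[1,0.001,0,-0.002,0]]' |g
python3 - <<'E'
from h import *
p=cam('scene');save(p,'s4.png');c=p['pixels'][150:390,230:390];cv2.imwrite('pics/s4c.png',cv2.resize(c[:,:,::-1],None,fx=2.5,fy=2.5,interpolation=cv2.INTER_CUBIC))
for q in ('lever_grip','lever_pivot'):print(q,[(x['score'],x['at'],world(p,x['at'])) for x in ctrl.tip_of(q,p)[:1]])
E
```

```text
eef_pos: [0.5221, -0.1094, 0.1322] contact_force: [0.8, -4.5, -12.2] finger_force: 71.0 
eef_pos: [0.5231, -0.1089, 0.135] contact_force: [1.1, -6.4, -14.9] finger_force: 70.5 
eef_pos: [0.5248, -0.1082, 0.1391] contact_force: [-0.1, -5.5, -13.6] finger_force: 70.8 
eef_pos: [0.5271, -0.1071, 0.1438] contact_force: [-1.6, -4.3, -10.5] finger_force: 70.8 
eef_pos: [0.5284, -0.1065, 0.1463] contact_force: [0.3, -6.1, -10.3] finger_force: 70.8 
lever_grip [(0.96, [289.4, 219.5], array([ 0.53673171, -0.10891805,  0.20846101]))]
lever_pivot [(0.71, [323.0, 315.6], array([ 0.71920258, -0.02481262,  0.1122232 ]))]
```

View pics/s4c.png

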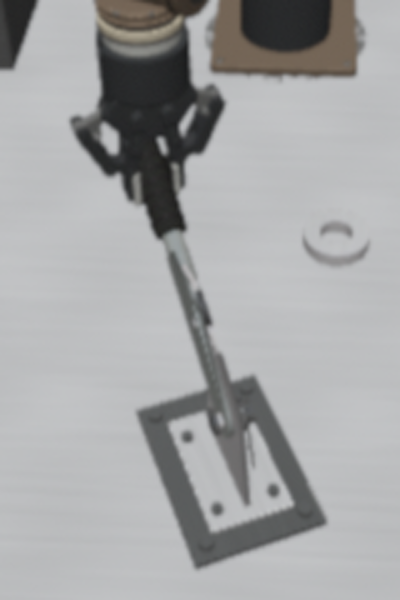

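```bash

python3 -m inch '[[1,0.001,0,-0.002,0],[1,0.0015,0,-0.0035,0],[1,0.0015,0,-0.0035,0]]'
cat > ang.py <<'E'
from h import *
from lamp import cloud
dr=np.array([-.911,-.411])
for n in ('scene','top'):
    p=cam(n);x,c=cloud(p);r=x[:,:2]-[.714,-.030];u=r@dr;v=r@[-dr[1],dr[0]]
    for lo,hi in ((.1,.16),(.17,.2)):
        m=(u>lo)&(u<hi)&(abs(v)<.02)&(x[:,2]>.1)&(x[:,2]<.25)
        U,Z=u[m],x[m,2]
        for t in (.02,.01,.006):
            f=np.polyfit(U,Z,1);k=abs(Z-np.polyval(f,U))<t;U,Z=U[k],Z[k]
        a=np.arctan(f[0]);print(n,lo,len(U),'slope',a,'height above pivot at mid',np.polyval(f,(lo+hi)/2)-.095,'phi est',np.arctan2(np.polyval(f,(lo+hi)/2)-.095-(.015 if lo>.165 else 0)/np.cos(.5),(lo+hi)/2)-.1)
E
python3 ang.py
```

```text
time: 17.48
eef_pos: [0.5305, -0.1056, 0.1503]
tcp_rot: [0.977, 0.211, 0.0, -0.0]
contact_force: [0.3, -4.5, -7.7]
opening: 0.335
finger_force: 70.6
scene 0.1 219 slope 0.5384803894061901 height above pivot at mid 0.07860972613317646 phi est 0.44386104261757464
scene 0.17 193 slope 0.49137369808853293 height above pivot at mid 0.11164839730657108 phi est 0.37249879058805413
top 0.1 19 slope 0.35653162872869953 height above pivot at mid 0.07999667107414513 phi est 0.4516364089101993Traceback (most recent call last):
  File "ang.py", line 10, in <module>
    f=np.polyfit(U,Z,1);k=abs(Z-np.polyval(f,U))<t;U,Z=U[k],Z[k]
    raise TypeError("expected non-empty vector for x")
TypeError: expected non-empty vector for x
```

```bash
python3 -m inch '[[1,0,0,-0.0005,0],[1,0,0,-0.0005,0],[1,0,0,-0.0005,0],[1,0,0,-0.0005,0]]'
sed -i '/^k=X/d;/^m=g/d' look.py; python3 -c "import look" | grep face
```

```text
time: 17.92
eef_pos: [0.5307, -0.1055, 0.1505]
tcp_rot: [0.977, 0.211, 0.0, -0.0]
contact_force: [2.8, -3.7, -9.0]
opening: 0.336
finger_force: 70.6
face 901 [0.4823 0.266  0.1978] [ 0.4783 -0.857  -0.1917] yaw -60.83693751885168 tilt 0.19291286610615935
face 899 [0.4816 0.2658 0.1977] [ 0.4762 -0.8579 -0.1929] yaw -60.96713639181501 tilt 0.19407783789753644
face 887 [0.4815 0.2656 0.1977] [ 0.4749 -0.8587 -0.1925] yaw -61.05286542610372 tilt 0.1937484746301351
```

Four force peaks and falls have passed, the lever is at about 0.39–0.40 rad with a steady hold of about 9 N, and the lamp has not moved. I hand the job in.

```bash
python3 -c "
from plant import ctrl
print(ctrl.sign_off())"
```

```text
the job is handed in; nothing more can be done
None
```

The job is handed in: the lamp beam passes within about 5 mm of my estimate of the quadrant's middle, and the gripper holds the lever in the fourth notch (about 0.39–0.40 rad), with the loose parts not touched.

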